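Set the mixing time on the tube mixer

TASK

The three sample tubes in the tube mixer need the marked mixing time: turn the black inner knob of the mixer's concentric pair clockwise until its white pointer line points at the green mark on the dial. Leave the blue outer ring, which sets the speed, where it is, and let go of the knob.

Things in the scene. Friction and masses are not known exactly. Their poses are not given: they have to be found in the camera images.
- mixer: White tube mixer, 205x150 mm, fixed, top face 50 mm up. Origin on the worktop under the knobs' vertical axis; x to its back, z up. Housing: 55 mm before the axis to 150 behind, 75 each side. Flat black dial, radius 51, white scale; one green mark 13x8 mm, 43 mm from the axis towards +x. Behind it a head with 3 tubes, the nearest 80 mm from the axis, caps 90 mm up.
- time_knob (a joint): Black inner knob, turns about the vertical axis, light friction 0.03 N m, stays where left. Rad, growing clockwise seen from above, range 0 to 4.71, starts 1.0 to 1.75; its pointer is at the green mark at 2.356. Pointer direction, counter-clockwise from the mixer's +x, is 2.356 minus the joint value.
- time_grip (a point): On the inner knob's axis, 93 mm above the worktop, in its grip bar; x along the bar to its pointer end, z up. Bar 12 mm wide (grasp across this), from 18 mm behind the axis to 24 ahead, 69 to 105 mm above the worktop; white pointer line on top from the axis to the pointer end and down that end. Below it a black round skirt, radius 19, 63 to 69 mm up.
- speed_mark (a point): Yellow line on the top rim of the blue outer ring (speed), 30 mm from the axis, 62 mm above the worktop. The ring, radius 31 mm (33 with ribs), 51 to 62 mm above the worktop, lies under the inner knob on the same axis; not linked to it, but turns easily (0.015 N m) when touched. Starts at any angle.

How it is judged:
By the outcome, as a careful person would: the job done as asked, in the order asked, and still so for the second after the job is handed in, with the robot touching nothing.
It also fails if it takes over 29 s, if anything falls off the work surface, if the arm or the gripper's body presses on something with over 40 N, if the wrist force passes 120 N, or if a joint passes its speed limit or range.

ROBOT

A 6-joint arm with a two-finger parallel gripper is mounted at the origin on a cart in front of the work surface, level with it; the furniture and walls round the work are solid. World frame = base frame: x ahead of the robot, y to its left, z up, the work surface at z = 0. Lengths are in mm, angles in rad, forces in N, time in s.
With the tool pointing down it reaches from about 350 to 800 mm from the base axis. Payload 7.3 kg.
Tool frame: the origin (TCP) lies at the very end of the fingers, on their centre line; the grasp point (between the pads) lies 19 mm behind it (hold_point_z is the distance from the TCP to the grasp point, in mm); z points along the fingers, y is the direction in which the jaws open and shut (so a half turn about z gives the same grasp; the last joint's range is limited). The gripper opens to 85 mm and grips with 20 to 120 N. Pads are 22 mm wide; open, the fingers measure 114 mm over their backs; the gripper's body (76 mm by 85 mm) begins 54 mm behind the grasp point. The pads swing forward as they close: fully open they stand 13 mm farther back than shut.
Start: joints at [0.972, 0.342, 1.524, -0, 1.275, -0.146], TCP at [229.668, 472.12, 231.322] pointing down, gripper open.
Joint ranges: [-2.53, 2.53], [-0.77, 2.02], [0.04, 2.7], [-1, 4.14], [0.28, 2.66], [-3.11, 3.11]. Speed limits (rad/s): [2.57, 2.57, 3.14, 3.14, 3.14, 3.14].

INTERFACE

Orientations are given as a rotation vector (axis times angle).
In Python, from rig import sense, camera, job_done, spot_in, silhouettes, spot_point, hold_point_z gives the robot as it stands.
- The arm moves only by the tool drive_tool, never from a script. Its argument "rows" is a list of rows, each a list of 3 entries, a list of its own where there are three numbers: the shift along the tool's x, y, z in m, then the turn, a rotation vector about the tool's x, y, z in degrees, then the opening, from 0 (shut) to 1 (fully open). A call has 1 to 20 rows; each row shifts and turns the pose as measured when the row begins, along the tool's axes as they then stand; what a row does not reach is not made up. A row lasts 1/12 s, in which the tool goes at most 41.7 mm and 7.16 degrees, less where a joint would pass 70% of its speed; a pose out of reach is approached as far as the arm can. A call with a gripper value outside its range is refused whole. The fingers move at their own pace and stop on an object; "newtons" is the grip in N (left out, the last holds). Time passes only in rows, so rows that do not move let the fingers close. It gives the time, the measured TCP pose, the force and the opening at its end, in the units of the state.
- sense(): the state, without advancing time (a new reading comes with each control period).
- camera(name): name is "side" or "top"; returns a dict with "img" (400x640x3 uint8, red, green, blue), "fx", "fy", "cx", "cy" (pixels), "rvec" (rotation vector, rad) and "tvec" (3), from world to camera coordinates, as OpenCV has them. Camera axes: x right, y down, z forward; pixel columns grow to the right and rows downward; lengths in mm; the calibration is good to about 2 mm. A picture is of the moment at which its call begins. There is no depth.
- job_done(): hands the job in, once; it reports no verdict.
Trained networks look in a picture, given as the dict that the camera call returned (one of the last four; its "shot" number tells which), for a name from the list of things; names that differ only in an ending like _2 or _b are one class to them, and where a whole thing is asked for, a point or a joint stands for the part that bears it (a point fixed in the world has none). Each returns a list of dicts, best first, with "score" (0 to 1); they miss things now and then, are a little off and sometimes report something else, mostly with a low value. They report only what shows in the picture. A call takes as long as a camera call.
- spot_in(picture, query): "extent" ([left, top, right, bottom] in pixels, round what is visible of it).
- silhouettes(picture, query): "region" (400x640 bool, what is visible of it) and "extent" ([left, top, right, bottom] in pixels, round what is visible of it).
- spot_point(picture, query): "centre" ([column, row] in pixels: a listed point, or the origin of a listed thing).
The state is a dict: "t": time; "qpos": joint angles; "qvel": joint speeds; "effort": joint torques, N m; "ee_pos": TCP position; "eef_rot": TCP orientation; "force": force on the tool from outside, world axes, zero at the start; "torque": the same for the moment, N m; "grip_width": finger opening in mm.
Only numpy, scipy, OpenCV 4.12 (cv2) and the standard library are available. Lean on these libraries where they do the work, as an engineer would, in place of code of your own. Each camera call takes 0.05 s, during which the arm holds its last target.

## Working session

There is one attempt and no reset: what is moved stays moved. The work goes in short steps, Python scripts to look and compute and a tool call to move; the robot and the scene stay as the last step left them, time stands still between calls to the robot, and variables do not carry over. Pictures are saved under pics/ and viewed, and the job is handed in when it is done.

Besides the shell and the picture viewer there is one more tool, called after "Call:" in YAML: its name, and indented under it one key for each argument. drive_tool: Moves the arm, as the interface text tells. Its arguments: {"type":"object","properties":{"rows":{"type":"array"},"newtons":{"type":"number"}},"required":["rows"]}

```bash
mkdir -p pics; cat > h.py <<'E'
import numpy as np, cv2
from rig import *
def ray(c,uv):
    R,_=cv2.Rodrigues(np.array(c["rvec"],float)); t=np.array(c["tvec"],float)
    d=R.T@np.array([(uv[0]-c["cx"])/c["fx"],(uv[1]-c["cy"])/c["fy"],1]); return -R.T@t,d
def onz(c,uv,z):
    o,d=ray(c,uv); return o+d*(z-o[2])/d[2]
def proj(c,p):
    K=np.array([[c["fx"],0,c["cx"]],[0,c["fy"],c["cy"]],[0,0,1.]])
    return cv2.projectPoints(np.array(p,float).reshape(-1,3),np.array(c["rvec"],float),np.array(c["tvec"],float),K,None)[0].reshape(-1,2)
def save(c,n): cv2.imwrite("pics/"+n+".png",c["img"][:,:,::-1])
E
python3 - <<'E'
from h import *
s=sense(); print(s["t"],s["ee_pos"],s["eef_rot"],s["grip_width"],hold_point_z)
for n in("side","top"):
    c=camera(n); save(c,n+"1"); print(n,ray(c,(c["cx"],c["cy"])))
    for q,z in(("time_grip",93),("speed_mark",62),("mixer",0)):
        for r in spot_point(c,q)[:2]: print(q,r["score"],r["centre"],onz(c,r["centre"],z))
    for q in("mixer","time_knob"):
        for r in spot_in(c,q)[:2]: print(q,r["score"],r["extent"])
E
```

```text
0.0 [229.43963498 471.76831213 230.63160845] [-7.05059038e-01 -3.06088492e+00  2.27592780e-03] 85.42239992744005 18.700000000000003
side (array([ 358.27096402, -687.16826246,  463.4709655 ]), array([ 0.21242213,  0.87290613, -0.43921717]))
time_grip 0.58 [302.7, 240.2] [482.02146082 -81.89256518  93.        ]
speed_mark 0.57 [318.1, 260.7] [ 503.48729187 -101.47800698   62.        ]
mixer 0.67 [301.4, 285.5] [478.96289205 -79.56968288   0.        ]
mixer 0.77 [268.5, 224.6, 398.5, 315.5]
time_knob 0.55 [294.2, 226.1, 309.2, 261.5]
top (array([340.42391642,  57.97702737, 931.20016601]), array([ 0.21365425, -0.02100316, -0.97668354]))
time_grip 0.6 [390.8, 217.1] [478.96278091 -82.97165875  93.        ]
speed_mark 0.82 [396.9, 210.8] [ 494.82095783 -101.2143292    62.        ]
mixer 0.88 [384.7, 223.5] [482.69925478 -84.70480616   0.        ]
mixer 0.65 [347.9, 142.3, 427.0, 252.0]
time_knob 0.73 [380.7, 208.4, 402.5, 230.7]
```

```bash
python3 - <<'E'
import cv2
a=cv2.imread("pics/top1.png")[130:270,330:450]; b=cv2.imread("pics/side1.png")[210:330,250:410]
cv2.imwrite("pics/topz.png",cv2.resize(a,None,fx=4.2,fy=4.2,interpolation=2)); cv2.imwrite("pics/sidez.png",cv2.resize(b,None,fx=4.8,fy=4.8,interpolation=2))
E
```

```text
(no output)
```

View pics/topz.png

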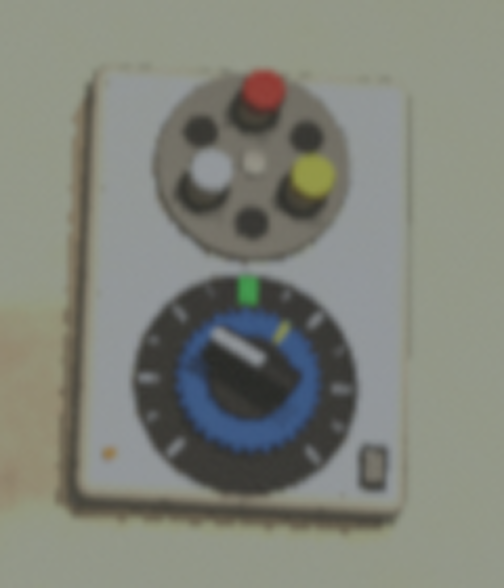

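View pics/sidez.png

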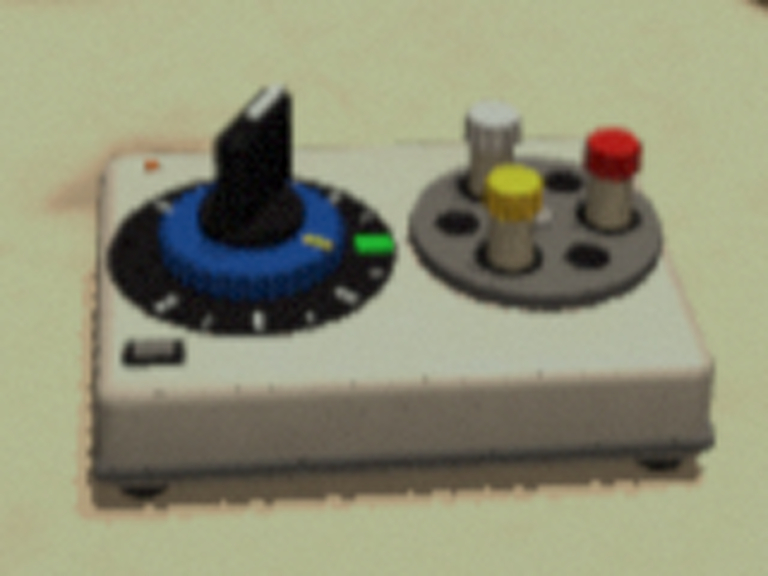

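View pics/top1.png

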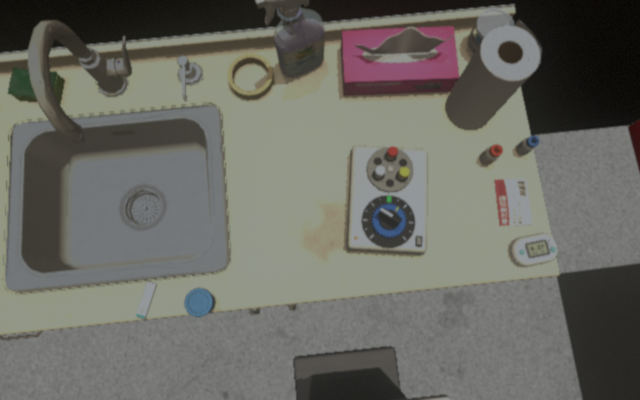

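The zoomed views show the dial centred near top-view pixel (388.6, 221.7), with the green mark near (389, 199). The white pointer runs from about (392, 215) to (381, 209), so it's counter-clockwise of the mark, as expected. The yellow speed mark is near (397, 209). Next I'll measure these properly.

```bash
cat >> h.py <<'E'
def cen(m,lo,hi):
    ys,xs=np.nonzero(m); k=(xs>=lo[0])&(xs<=hi[0])&(ys>=lo[1])&(ys<=hi[1]); return xs[k],ys[k]
def analyse(c,box,axz=None):
    im=c["img"].astype(int); r,g,b=im[...,0],im[...,1],im[...,2]
    out={}
    x,y=cen((g>r+45)&(g>b+45),*box); out["green"]=(x.mean(),y.mean(),len(x)) if len(x) else None
    x,y=cen((b>r+35)&(b>g+15),*box); out["blue"]=(x,y)
    x,y=cen((r>b+40)&(g>b+40)&(abs(r-g)<45),*box); out["yellow"]=(x.mean(),y.mean(),len(x)) if len(x) else None
    return out
E
python3 - <<'E'
from h import *
T=camera("top");S=camera("side")
a=analyse(T,((360,193),(416,250))); g=onz(T,a["green"][:2],50.5); print("T",a["green"],g, "yel",a["yellow"],onz(T,a["yellow"][:2],62))
x,y=a["blue"];(cx,cy),_,_=cv2.minAreaRect(np.c_[x,y].astype(np.float32)); h=cv2.convexHull(np.c_[x,y].astype(np.float32)); e=cv2.fitEllipse(h); print("blue",e,onz(T,e[0],60))
a=analyse(S,((270,240),(340,285))); gs=onz(S,a["green"][:2],50.5); print("S",a["green"],gs,"yel",a["yellow"],onz(S,a["yellow"][:2],62))
x,y=a["blue"];h=cv2.convexHull(np.c_[x,y].astype(np.float32)); e=cv2.fitEllipse(h);print("blueS",e,onz(S,e[0],58))
# dial outer: dark pixels hull in top
gray=T["img"].max(2); m=np.zeros_like(gray); 
pts=[]
def edge(c,ctr,z,r0,r1,thr):
    P=[]
    for t in np.linspace(0,2*np.pi,120,endpoint=False):
        rr=np.arange(r0,r1,.25); p=proj(c,[[ctr[0]+q*np.cos(t),ctr[1]+q*np.sin(t),z] for q in rr]).astype(np.float32)
        v=cv2.remap(c["img"].max(2).astype(np.float32),p[:,0].copy(),p[:,1].copy(),1).ravel()
        i=np.argmax(np.diff(v)); 
        if (v[-1]-v[0])>40: P.append([ctr[0]+rr[i]*np.cos(t),ctr[1]+rr[i]*np.sin(t)])
    return np.array(P)
ctr=np.array([480,-83.])
for nm,c in(("T",T),("S",S)):
    k=ctr.copy()
    for _ in range(4):
        P=edge(c,k,50,46,58,0); (A)=np.c_[2*P,np.ones(len(P))]; s=np.linalg.lstsq(A,(P**2).sum(1),rcond=None)[0]; k=s[:2]
        d=np.linalg.norm(P-k,axis=1); 
        P2=P[abs(d-np.median(d))<1.5]; s=np.linalg.lstsq(np.c_[2*P2,np.ones(len(P2))],(P2**2).sum(1),rcond=None)[0];k=s[:2]
    print(nm,"dial",k,np.median(d),len(P),len(P2)); gg=g if nm=="T" else gs
    print("yaw green",np.arctan2(*(gg[:2]-k)[::-1]),np.linalg.norm(gg[:2]-k))
# white pointer
for nm,c,box in(("T",T,((375,203),(398,219))),("S",S,((296,224),(312,240)))):
    g_=c["img"].min(2); x,y=cen(g_>(110 if nm=="T" else 150),*box); p=np.array([onz(c,(u,v),105)[:2] for u,v in zip(x,y)]); m=p.mean(0); u,s,v=np.linalg.svd(p-m); print(nm,"ptr",len(x),m,v[0],s, p.min(0),p.max(0))
E
```

```text
Traceback (most recent call last):
TypeError: 'NoneType' object is not subscriptable
```

```bash
cat >> h.py <<'E'
def analyse(c,box):
    h=cv2.cvtColor(np.ascontiguousarray(c["img"]),cv2.COLOR_RGB2HSV).astype(int); H,S_,V=h[...,0],h[...,1],h[...,2]
    out={}
    for n,(a,b,s,v) in dict(green=(45,75,130,80),yellow=(20,33,90,80),blue=(100,120,110,60)).items():
        x,y=cen((H>=a)&(H<=b)&(S_>s)&(V>v),*box); out[n]=(x.mean(),y.mean(),len(x)) if len(x) else None
        if n=="blue": out[n]=(x,y)
    return out
def edge(c,ctr,z,r0,r1):
    P=[]
    for t in np.linspace(0,2*np.pi,120,endpoint=False):
        rr=np.arange(r0,r1,.25); p=proj(c,[[ctr[0]+q*np.cos(t),ctr[1]+q*np.sin(t),z] for q in rr]).astype(np.float32)
        v=cv2.remap(c["img"].max(2).astype(np.float32),p[:,0].copy(),p[:,1].copy(),1).ravel()
        i=np.argmax(np.diff(v))
        if (v[-1]-v[0])>30: P.append([ctr[0]+rr[i]*np.cos(t),ctr[1]+rr[i]*np.sin(t)])
    return np.array(P)
def circ(P): return np.linalg.lstsq(np.c_[2*P,np.ones(len(P))],(P**2).sum(1),rcond=None)[0][:2]
E
python3 - <<'E'
from h import *
T=camera("top");S=camera("side")
G={}
for nm,c,box in(("T",T,((360,193),(416,250))),("S",S,((270,240),(340,285)))):
    a=analyse(c,box); print(nm,a["green"],a["yellow"],len(a["blue"][0]))
    if a["yellow"]: print(" yellow",onz(c,a["yellow"][:2],62))
    g=onz(c,a["green"][:2],50.5); print(" green",g)
    k=np.array([480,-83.])
    for _ in range(5):
        P=edge(c,k,50,45,60);k=circ(P);d=np.linalg.norm(P-k,axis=1);P2=P[abs(d-np.median(d))<1.5];k=circ(P2)
    v=g[:2]-k; print(" dial",k,np.median(d),len(P),len(P2),"yaw",np.arctan2(v[1],v[0]),np.linalg.norm(v))
for nm,c,box,th in(("T",T,((375,203),(398,219)),110),("S",S,((296,224),(312,240)),150)):
    x,y=cen(c["img"].min(2)>th,*box); 
    p=np.array([onz(c,(u,v),105)[:2] for u,v in zip(x,y)]); m=p.mean(0); s,v=np.linalg.svd(p-m)[1:]; q=(p-m)@v[0]; print(nm,"ptr",len(x),m,v[0],s,m+q.min()*v[0],m+q.max()*v[0])
E
```

```text
T (np.float64(388.4375), np.float64(198.75), 16) None 452
 green [521.84470098 -90.4497579   50.5       ]
 dial [479.34749702 -83.77879148] 50.35299232373831 102 102 yaw -0.15570364631105377 43.017602647096176
S (np.float64(327.5), np.float64(260.5), 30) (np.float64(317.3333333333333), np.float64(260.6666666666667), 3) 425
 yellow [ 502.27753383 -101.08496091   62.        ]
 green [523.35798167 -87.85995916  50.5       ]
 dial [480.48046246 -80.93547329] 50.746883393789474 106 95 yaw -0.1601121707065315 43.43305375816101
T ptr 36 [487.12753011 -73.83866017] [-0.62751054 -0.77860807] [40.49857176  8.50755014] [494.25142242 -64.99941423] [479.76135027 -82.97853378]
S ptr 13 [490.23166218 -68.13051621] [-0.52320693 -0.85220568] [22.67361179  3.85985485] [494.73535968 -60.79484005] [485.03404298 -76.59646031]
```

Call:
drive_tool:
  rows:
    - [[-0.029,-0.0243,0],[0,0,0],0.6]
    - [[-0.029,-0.0243,0],[0,0,0],0.6]
    - [[-0.029,-0.0243,0],[0,0,0],0.6]
    - [[-0.029,-0.0243,0],[0,0,0],0.6]
    - [[-0.029,-0.0243,0],[0,0,0],0.6]
    - [[-0.029,-0.0243,0],[0,0,0],0.6]
    - [[-0.029,-0.0243,0],[0,0,0],0.6]
    - [[-0.029,-0.0243,0],[0,0,0],0.6]
    - [[-0.029,-0.0243,0],[0,0,0],0.6]
    - [[-0.029,-0.0243,0],[0,0,0],0.6]
    - [[-0.029,-0.0243,0],[0,0,0],0.6]
    - [[-0.029,-0.0243,0],[0,0,0],0.6]
    - [[-0.029,-0.0243,0],[0,0,0],0.6]
    - [[-0.029,-0.0243,0],[0,0,0],0.6]
  newtons: 30

```text
t: 1.97
ee_pos: [453.4, -25.9, 231.9]
eef_rot: [0.683, 3.06, 0.009]
force: [1.8, 0.7, -0.4]
grip_width: 50.9
```

Call:
drive_tool:
  rows:
    - [[0,0,0],[0,0,7],0.6]
    - [[0,0,0],[0,0,7],0.6]
    - [[0,0,0],[0,0,7],0.6]
    - [[0,0,0],[0,0,7],0.6]
    - [[0,0,0],[0,0,7],0.6]
    - [[0,0,0],[0,0,7],0.6]
    - [[0,0,0],[0,0,7],0.6]
    - [[0,0,0],[0,0,7],0.6]
    - [[0,0,0],[0,0,7],0.6]
    - [[0,0,0],[0,0,7],0.6]
    - [[0,0,0],[0,0,7],0.6]
    - [[0,0,0],[0,0,7],0.6]
    - [[0,0,0],[0,0,7],0.6]
    - [[0,0,0],[0,0,7],0.6]

```text
t: 3.13
ee_pos: [457.0, -36.5, 232.1]
eef_rot: [2.79, 1.436, 0.016]
force: [-0.5, -0.5, -0.6]
grip_width: 51.6
```

```bash
cat >> h.py <<'E'
from scipy.spatial.transform import Rotation as Rn
def rel(target,yang,tilt=True):
    s=sense(); R=Rn.from_rotvec(s["eef_rot"]); d=R.inv().apply(np.array(target)-s["ee_pos"])
    y=np.array([np.cos(yang),np.sin(yang),0]); z=np.array([0,0,-1.]); x=np.cross(y,z)
    D=R.inv()*Rn.from_matrix(np.c_[x,y,z]); ym=R.as_matrix()[:,1]
    print("t",s["t"],"pos",s["ee_pos"].round(1),"q",np.round(s["qpos"],3),"yang",np.arctan2(ym[1],ym[0]).round(4)); print("shift mm",d.round(2),"turn deg",np.degrees(D.as_rotvec()).round(2),"force",np.round(s["force"],1),"tq",np.round(s["torque"],2),"w",s["grip_width"])
E
python3 - <<'E'
from h import *
rel([480,-82.3,130],0.91-np.pi/2)
E
```

```text
t 3.1333 pos [457.  -36.5 232.1] q [-0.25   0.213  1.702  0.004  1.216  0.369] yang -0.6204
shift mm [-24.66  44.54 102.3 ] turn deg [ 0.45 -0.43  2.32] force [-0.5 -0.5 -0.6] tq [-0.01 -0.   -0.02] w 51.56922704557523
```

Call:
drive_tool:
  rows:
    - [[-0.008,0.015,0.03],[0.2,-0.2,1.2],0.6]
    - [[-0.008,0.015,0.03],[0.2,-0.2,1.1],0.6]
    - [[-0.008,0.014,0.03],[0,0,0],0.6]
    - [[0,0,0.01],[0,0,0],0.6]
    - [[0,0,0],[0,0,0],0.6]

```text
t: 3.55
ee_pos: [481.8, -84.0, 131.5]
eef_rot: [2.822, 1.367, 0.012]
force: [-0.7, 0.4, -0.3]
grip_width: 51.4
```

```bash
python3 - <<'E'
from h import *
rel([480,-82.3,76],0.91-np.pi/2)
T=camera("top");S=camera("side")
a=cv2.resize(T["img"][130:270,330:450],None,fx=3.3,fy=3.3,interpolation=2);b=cv2.resize(S["img"][130:290,240:350],None,fx=2.9,fy=2.9,interpolation=2)
h=min(len(a),len(b)); cv2.imwrite("pics/h1.png",np.hstack([a[:h],b[:h]])[:,:,::-1]); print(a.shape)
E
```

```text
t 3.55 pos [481.8 -84.  131.5] q [-3.300e-01  3.820e-01  1.772e+00  1.000e-03  9.780e-01  3.380e-01] yang -0.6688
shift mm [-4.000e-02 -2.950e+00  5.546e+01] turn deg [ 0.51 -0.25 -0.46] force [-0.7  0.4 -0.3] tq [ 0.   -0.03  0.04] w 51.43898853519561
(462, 396, 3)
```

View pics/h1.png

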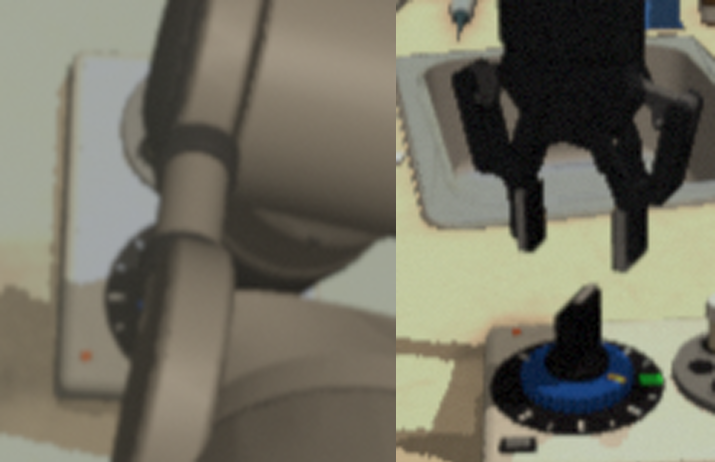

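The side view shows the open fingers straddling the bar, with the pads about on the bar's axis. The top view is blocked by the arm, so I'll rely on the side camera while descending.

Call:
drive_tool:
  rows:
    - [[0,-0.003,0.015],[0.4,-0.2,-0.4],0.6]
    - [[0,0,0.015],[0,0,0],0.6]
    - [[0,0,0.012],[0,0,0],0.6]
    - [[0,0,0.005],[0,0,0],0.6]
    - [[0,0,0],[0,0,0],0.6]

```text
t: 4.07
ee_pos: [485.0, -81.8, 92.3]
eef_rot: [2.809, 1.378, 0.021]
force: [0.0, 0.4, 0.2]
grip_width: 51.1
```

```bash
python3 - <<'E'
from h import *
rel([480,-82.3,76],0.91-np.pi/2)
S=camera("side")
cv2.imwrite("pics/h2.png",cv2.resize(S["img"][190:290,250:370],None,fx=5,fy=5,interpolation=2)[:,:,::-1])
E
```

```text
t 4.0667 pos [485.  -81.8  92.3] q [-0.323  0.438  1.815  0.     0.87   0.335] yang -0.6584
shift mm [-3.51 -3.92 16.23] turn deg [ 1.   -0.37  0.14] force [0.  0.4 0.2] tq [-0.06  0.04 -0.02] w 51.13429752162896
```

View pics/h2.png

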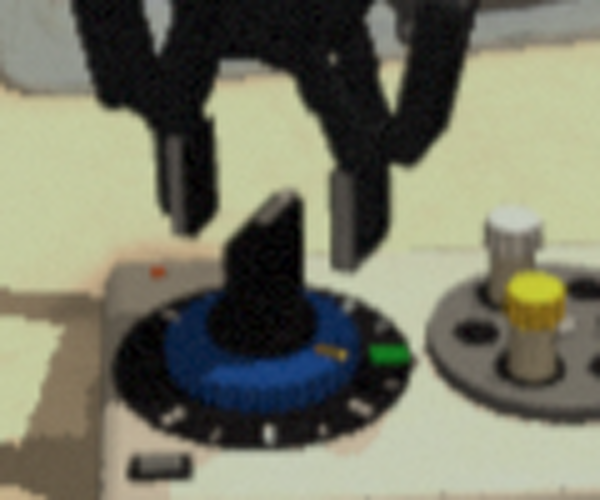

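The fingers still straddle the bar, but the tool has drifted about 4–5 mm towards +x. I'll correct that as I go down.

Call:
drive_tool:
  rows:
    - [[-0.0035,-0.004,0],[1.0,-0.4,0],0.6]
    - [[0,0,0.006],[0,0,0],0.6]
    - [[0,0,0.005],[0,0,0],0.6]
    - [[0,0,0],[0,0,0],0.6]

```text
t: 4.45
ee_pos: [481.5, -82.5, 84.5]
eef_rot: [2.816, 1.383, 0.005]
force: [-0.2, 0.0, -0.3]
grip_width: 51.1
```

```bash
python3 - <<'E'
from h import *
rel([480,-82.3,76],0.91-np.pi/2)
E
```

```text
t 4.45 pos [481.5 -82.5  84.5] q [-3.260e-01  4.510e-01  1.821e+00 -1.000e-03  8.640e-01  3.320e-01] yang -0.6575
shift mm [-0.71 -1.35  8.53] turn deg [ 0.3  -0.07  0.19] force [-0.2  0.  -0.3] tq [-0.01 -0.02  0.02] w 51.10710295364904
```

Call:
drive_tool:
  rows:
    - [[-0.001,-0.0015,0.005],[0.3,0,0],0.5]
    - [[0,0,0.004],[0,0,0],0.4]
    - [[0,0,0.0015],[0,0,0],0.3]
    - [[0,0,0],[0,0,0],0.3]
    - [[0,0,0],[0,0,0],0.3]
  newtons: 25

```text
t: 4.87
ee_pos: [479.4, -82.5, 72.6]
eef_rot: [-2.819, -1.384, -0.001]
force: [-0.1, -0.2, -0.2]
grip_width: 25.7
```

```bash
python3 - <<'E'
from h import *
rel([480,-82.3,76],0.91-np.pi/2)
S=camera("side")
cv2.imwrite("pics/h3.png",cv2.resize(S["img"][190:290,250:370],None,fx=5,fy=5,interpolation=2)[:,:,::-1])
E
```

```text
t 4.8667 pos [479.4 -82.5  72.6] q [-0.329  0.47   1.833  0.002  0.84   0.328] yang -0.6579
shift mm [ 0.54  0.38 -3.38] turn deg [-0.07 -0.06  0.17] force [-0.1 -0.2 -0.2] tq [0.01 0.   0.03] w 25.73070709894451
```

View pics/h3.png

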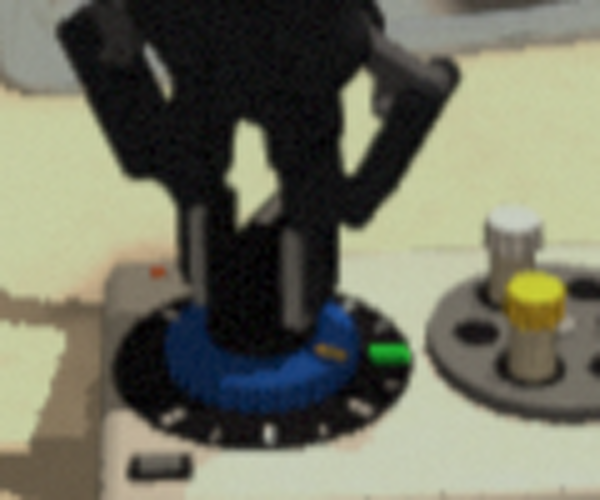

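The fingers now bracket the bar evenly and the ring hasn't moved. They're slightly low, so I'll raise 4–5 mm and then close.

Call:
drive_tool:
  rows:
    - [[0,0,-0.004],[0,0,0],0.28]
    - [[0,0,0],[0,0,0],0.22]
    - [[0,0,0],[0,0,0],0.15]
    - [[0,0,0],[0,0,0],0.05]
    - [[0,0,0],[0,0,0],0]
    - [[0,0,0],[0,0,0],0]
  newtons: 25

```text
t: 5.42
ee_pos: [479.9, -82.7, 77.4]
eef_rot: [-2.82, -1.384, -0.002]
force: [0.7, -0.8, -1.2]
grip_width: 11.6
```

```bash
python3 - <<'E'
from h import *
rel([480,-82.3,76],-0.158-np.pi/2)
E
```

```text
t 5.4167 pos [479.9 -82.7  77.4] q [-0.329  0.462  1.828  0.002  0.851  0.328] yang -0.6579
shift mm [ 0.4  -0.16  1.4 ] turn deg [-3.000e-02 -7.000e-02  6.136e+01] force [ 0.7 -0.8 -1.2] tq [ 0.04 -0.02  0.03] w 11.598285219127872
```

Gripped at 11.6 mm with low side force. Now the first half of the turn.

Call:
drive_tool:
  rows:
    - [[0,0,0],[0,0,4],0]
    - [[0,0,0],[0,0,4],0]
    - [[0,0,0],[0,0,4],0]
    - [[0,0,0],[0,0,4],0]
    - [[0,0,0],[0,0,4],0]
    - [[0,0,0],[0,0,4],0]
    - [[0,0,0],[0,0,0],0]

```text
t: 6.0
ee_pos: [479.7, -82.5, 77.4]
eef_rot: [-3.052, -0.738, -0.001]
force: [0.2, 0.4, -1.1]
grip_width: 11.7
```

```bash
python3 - <<'E'
from h import *
rel([480,-82.5,77.4],-0.158-np.pi/2)
E
```

```text
t 6.0 pos [479.7 -82.5  77.4] q [-0.329  0.462  1.828  0.002  0.852  0.766] yang -1.0961
shift mm [0.26 0.19 0.03] turn deg [-0.08 -0.04 36.25] force [ 0.2  0.4 -1.1] tq [ 0.   -0.04 -0.07] w 11.746524979536325
```

Call:
drive_tool:
  rows:
    - [[0,0,0],[0,0,4],0]
    - [[0,0,0],[0,0,4],0]
    - [[0,0,0],[0,0,4],0]
    - [[0,0,0],[0,0,4],0]
    - [[0,0,0],[0,0,4],0]
    - [[0,0,0],[0,0,4],0]
    - [[0,0,0],[0,0,4],0]
    - [[0,0,0],[0,0,4],0]
    - [[0,0,0],[0,0,0],0]
    - [[0,0,0],[0,0,0],0]

```text
t: 6.83
ee_pos: [479.6, -81.9, 77.4]
eef_rot: [-3.137, 0.134, -0.001]
force: [-0.0, -0.7, 0.0]
grip_width: 11.4
```

```bash
python3 - <<'E'
from h import *
rel([480,-82.5,77.4],-0.158-np.pi/2)
S=camera("side")
cv2.imwrite("pics/h4.png",cv2.resize(S["img"][190:290,250:370],None,fx=5,fy=5,interpolation=2)[:,:,::-1])
E
```

```text
t 6.8333 pos [479.6 -81.9  77.4] q [-0.328  0.462  1.828  0.003  0.851  1.327] yang -1.6564
shift mm [0.45 0.53 0.01] turn deg [-0.11 -0.01  4.15] force [-0.  -0.7  0. ] tq [-0.   -0.12 -0.03] w 11.371525368064452
```

View pics/h4.png

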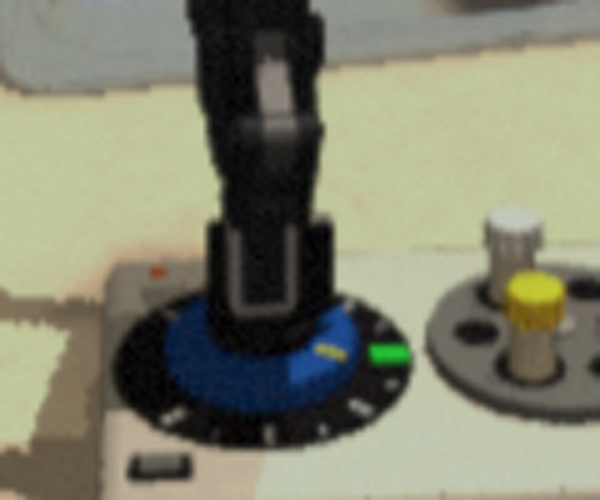

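The knob has turned most of the way and the blue ring's yellow line hasn't moved. About 4° left.

Call:
drive_tool:
  rows:
    - [[0,0,0],[0,0,2],0]
    - [[0,0,0],[0,0,2],0]
    - [[0,0,0],[0,0,0],0]
    - [[0,0,0],[0,0,0],0]

```text
t: 7.22
ee_pos: [479.6, -81.9, 77.4]
eef_rot: [-3.131, 0.231, -0.001]
force: [-0.2, -0.5, -0.8]
grip_width: 11.4
```

```bash
python3 - <<'E'
from h import *
rel([480,-82.5,77.4],-0.158-np.pi/2)
E
```

```text
t 7.2167 pos [479.6 -81.9  77.4] q [-0.328  0.462  1.828  0.003  0.851  1.389] yang -1.7183
shift mm [0.44 0.53 0.02] turn deg [-0.11 -0.02  0.6 ] force [-0.2 -0.5 -0.8] tq [ 0.   -0.08  0.  ] w 11.356060199883174
```

Call:
drive_tool:
  rows:
    - [[0,0,0],[0,0,0.6],0]
    - [[0,0,0],[0,0,0],0]
    - [[0,0,0],[0,0,0],0.1]
    - [[0,0,0],[0,0,0],0.25]
    - [[0,0,0],[0,0,0],0.4]
    - [[0,0,0],[0,0,0],0.4]

```text
t: 7.72
ee_pos: [479.5, -81.8, 77.5]
eef_rot: [-3.13, 0.24, -0.0]
force: [-0.9, -0.3, 0.6]
grip_width: 33.9
```

```bash
python3 - <<'E'
from h import *
rel([480,-82.5,77.4],-0.158-np.pi/2)
E
```

```text
t 7.7167 pos [479.5 -81.8  77.5] q [-0.328  0.462  1.828  0.003  0.852  1.394] yang -1.724
shift mm [0.63 0.59 0.12] turn deg [-0.12  0.01  0.28] force [-0.9 -0.3  0.6] tq [-0.02 -0.   -0.01] w 33.886656504170006
```

Call:
drive_tool:
  rows:
    - [[0,0,-0.02],[0,0,0],0.4]
    - [[0,0,-0.03],[0,0,0],0.4]
    - [[0,0,-0.035],[0,0,0],0.4]
    - [[0,0,-0.035],[0,0,0],0.4]
    - [[0,0,-0.035],[0,0,0],0.4]
    - [[0,-0.035,0],[0,0,0],0.4]
    - [[0,-0.035,0],[0,0,0],0.4]
    - [[0,-0.035,0],[0,0,0],0.4]
    - [[0,-0.035,0],[0,0,0],0.4]
    - [[0,-0.035,0],[0,0,0],0.4]
    - [[0,-0.035,0],[0,0,0],0.4]
    - [[0,-0.035,0],[0,0,0],0.4]
    - [[0,-0.035,0],[0,0,0],0.4]
    - [[0,-0.035,0],[0,0,0],0.4]
    - [[0,0,0],[0,0,0],0.4]

```text
t: 8.97
ee_pos: [529.1, 241.4, 243.3]
eef_rot: [-3.127, 0.249, -0.005]
force: [-0.9, -0.4, -0.5]
grip_width: 33.9
```

```bash
python3 - <<'E'
from h import *
s=sense();print(s["t"],s["ee_pos"])
T=camera("top");S=camera("side")
cv2.imwrite("pics/h5.png",np.hstack([cv2.resize(T["img"][190:260,355:425],(390,390),interpolation=2),cv2.resize(S["img"][210:290,265:345],(390,390),interpolation=2)])[:,:,::-1])
G={}
for nm,c,box in(("T",T,((360,193),(416,250))),("S",S,((270,240),(340,285)))):
    a=analyse(c,box); print(nm,a["green"],a["yellow"])
    g=onz(c,a["green"][:2],50.5)
    k=np.array([480,-83.])
    for _ in range(5):
        P=edge(c,k,50,45,60);k=circ(P);d=np.linalg.norm(P-k,axis=1);P2=P[abs(d-np.median(d))<1.5];k=circ(P2)
    v=g[:2]-k; print(" dial",k,"yaw",np.arctan2(v[1],v[0]))
    # expected pointer segment pixels
    for y in (-0.158,):
        print(" exp ptr axis/tip",proj(c,[[*k,105],[k[0]+24*np.cos(y),k[1]+24*np.sin(y),105]]).round(1).tolist())
    r=spot_point(c,"speed_mark"); print(" speed",[(q["score"],q["centre"],onz(c,q["centre"],62).round(1)) for q in r[:1]])
    tip=proj(c,[[*k,105],[k[0]+24*np.cos(-.158),k[1]+24*np.sin(-.158),105]]); lo=tip.min(0)-5;hi=tip.max(0)+5
    im=c["img"].min(2).astype(float); th=105 if nm=="T" else 140
    x,y=cen((im>th),lo,hi); p=np.array([onz(c,(u,w),105)[:2] for u,w in zip(x,y)]); print(" px",sorted(zip(x.tolist(),y.tolist()))); m=p.mean(0); vv=np.linalg.svd(p-m)[2][0]; print(" ptr",m,np.arctan2(vv[1],vv[0]),"from axis",np.arctan2(*(m-k)[::-1]))
E
```

```text
8.9667 [529.08579931 241.40783202 243.32755253]
T (np.float64(388.8181818181818), np.float64(198.72727272727272), 11) None
 dial [479.23645829 -83.5719587 ] yaw -0.17684191637968855
 exp ptr axis/tip [[392.1, 215.7], [392.4, 202.6]]
 speed [(0.58, [397.7, 207.4], array([ 501.1, -103.6,   62. ]))]
 px [(391, 204), (391, 205), (391, 206), (391, 207), (391, 208), (391, 209), (391, 210), (391, 211), (391, 212), (391, 213), (391, 214), (392, 203), (392, 204), (392, 205), (392, 206), (392, 207), (392, 208), (392, 209), (392, 210), (392, 211), (392, 212), (392, 213), (392, 214), (392, 215), (393, 203), (393, 204), (393, 205), (393, 206), (393, 207), (393, 208), (393, 209), (393, 210), (393, 211), (393, 212), (393, 213), (393, 214), (393, 215), (394, 204), (394, 205), (394, 206), (394, 207), (394, 208), (394, 209), (394, 210), (394, 211), (397, 209), (397, 210)]
 ptr [491.66317458 -86.19764776] 2.971923745131061 from axis -0.20823109799450532
S (np.float64(327.5), np.float64(260.5), 30) (np.float64(317.3333333333333), np.float64(260.6666666666667), 3)
 dial [480.58840888 -80.71041987] yaw -0
[... 1045 characters left out ...]
229), (315, 230), (315, 231), (315, 232), (315, 233), (316, 229), (316, 230), (316, 231), (316, 232), (316, 233), (317, 229), (317, 230), (317, 231), (317, 232), (317, 233), (317, 234), (318, 229), (318, 230), (318, 231), (318, 232), (318, 233), (318, 234), (318, 235), (318, 236), (318, 237), (318, 238), (319, 229), (319, 230), (319, 231), (319, 232), (319, 233), (319, 234), (319, 235), (319, 236), (319, 237), (319, 238), (320, 230), (320, 231), (320, 232), (320, 233), (320, 234), (320, 235), (320, 236), (320, 237), (320, 238), (321, 232), (321, 233), (321, 234), (321, 235), (321, 236), (321, 237), (321, 238)]
 ptr [497.52923882 -78.07702527] -0.6737596028700625 from axis 0.15421240370621683
```

View pics/h5.png

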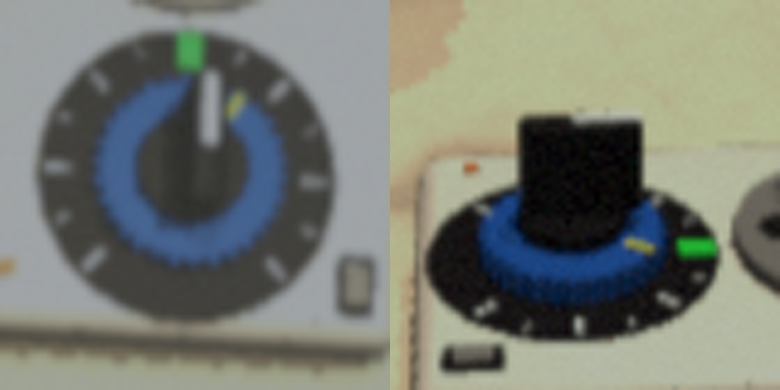

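The pointer lies in line with the green mark: pointer −0.170 rad, green −0.16 to −0.18. The yellow speed line is at the same pixels as before, (397.4, 208.8) in the top view and (317.3, 260.7) in the side view.

```bash
python3 -c "
from rig import *
print(job_done())"
```

```text
the job is handed in; nothing more can be done
None
```

I turned the black inner knob about 61° clockwise, so its white pointer now points at the green mark. Then I let go, moved the arm clear and handed the job in at about 9 s.

**Pointer and mark:** in the last top view, the pointer direction was −0.170 rad. The green mark measured −0.177 rad in the top view and −0.166 in the side view, and −0.156 to −0.160 before the move. The gripper's own angle at release put the bar at −0.153. The readings agree to within about 1.5°.

**Blue ring:** it did not move as far as the pictures show. Its yellow line is at the same pixels before and after, (397.4, 208.8) read from the zoomed top view and (317.3, 260.7) in the side view.

**Forces:** tool force readings at the end of each move were about 2 N or less.

**Checks that disagreed or failed:**
- The point network put the yellow line up to 3 pixels from its earlier spot. I trusted the zoomed pictures and the side-view colour measurement instead.
- My automatic pointer fit in the side view failed because it picked up background pixels. I checked that view by eye only.

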